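Tag the jar sample as running and start the sampler

TASK

Mark the sample in the wide squat jar as running: with your fingertips, gently push the flip tag on the jar's own stand right over its pivot until it lies flat on the other side, showing its bar-marked face, and then press the start key on the control box fully and let it go. Use touch only: do not pinch or lift anything, leave the other two tags as they are, and leave the jar and everything else standing where it is.

Things in the scene. Friction and masses are not known exactly. Their poses are not given: they have to be found in the camera images.
- stand_jar: Sample stand fixed to the bench, holding the wide jar: grey base 130 x 170 x 10 mm (x by y by z). Origin: centre of its underside on the bench; z up. The jar stands at y = +45 mm. The flip tag is at y = -35 mm: its pivot axle runs along y, 75 mm above the bench, between two posts 14 mm (x) by 6 mm (y), 82 mm tall at y = -6 and -64 mm.
- tag_jar_pivot (a point): Middle of the axle of the jar stand's flip tag; axes as stand_jar, fixed. At the start the tag's plate lies level towards +x, ring mark upward, and its thumb fin stands straight up on the axle. Pushing the fin towards -x and down raises the plate upright; the plate can then be pushed on over to -x, where it lies level, bar mark upward, the fin hanging between the posts.
- tag_jar_edge (a point): Middle of the free edge of the white plastic plate of the jar stand's tag, 60 mm from the axle; moves with it. The plate reaches from 6 to 60 mm from the axle, is 64 mm wide along y and 5 mm thick, centred on the axle line
- tag_jar_fin (a point): Tip of the thumb fin of the same tag: a white fin at right angles to the plate, reaching from the axle to 45 mm from it, 30 mm wide along y, 5 mm thick; moves with the tag
- tag_jar (a joint): Angle of the jar stand's flip tag: 0 = plate level towards +x of the stand, 1.57 = plate upright (fin level towards -x), 3.14 = plate level towards -x (flipped). Stops at 0 and 3.14. Turning needs under 2 N at the fin. The hinge has a little friction: the tag (60 g) stays put between about 0.7 and 1.9 rad; below that it drops back to 0, above it falls on to 3.14.
- stand_bottle: the same stand as stand_jar in every size and axis (its own pose differs), but carrying the slim bottle. Its tag also lies towards +x at the start
- tag_bottle (a joint): Tag angle of the slim bottle's stand, as tag_jar; starts at about 0
- stand_beaker: the same stand as stand_jar in every size and axis (its own pose differs), but carrying the open beaker. Its tag already lies flipped at the start
- tag_beaker (a joint): Tag angle of the beaker's stand, as tag_jar; starts at about 3.14
- jar: Wide squat brown glass jar with a white cap, 58 mm diameter, 58 mm tall, loose on its stand. Origin: centre of its underside
- bottle: Slim brown glass bottle, 32 mm diameter, 98 mm tall, loose on its stand. Origin: centre of its underside
- beaker: Open clear beaker, 52 mm across the rim, 68 mm tall, loose on its stand. Origin: centre of its underside
- start_key_top (a point): Centre of the top of the start key: the only round push button, grey, 28 mm diameter, in a black round collar, pressed straight down, on top of a white control box 100 x 130 x 50 mm fixed to the bench
- start_key (a joint): Travel of the start key: 0 = up, 0.006 m = fully down, which takes 5 N; springs back
- wash_bottle: White plastic wash bottle, 60 mm diameter, 150 mm tall, loose. Origin: centre of its underside
- vial: Small glass vial, 24 mm diameter, 45 mm tall, loose. Origin: centre of its underside
- stopper: Rubber stopper, 36 mm wide, 30 mm tall, loose. Origin: centre of its underside
- dish: White porcelain dish, 80 mm across, 18 mm high, loose. Origin: centre of its underside
- spatula: Slim steel laboratory spatula, 160 mm long, 14 mm wide, lying on the bench behind the stands, loose. Origin: under its middle
There are look-alikes about, which are no part of the job. Leave any purple or yellow look-alike of the part that bears start_key_top alone.

How it is judged:
By the outcome, as a careful person would: the job done as asked, in the order asked, and still so for the second after the job is handed in, with the robot touching nothing.
It also fails if it takes over 45 s, if anything falls off the work surface, if the arm or the gripper's body presses on something with over 40 N, if the wrist force passes 120 N, or if a joint passes its speed limit or range.

ROBOT

A 6-joint arm with a two-finger parallel gripper is mounted at the origin on the work surface. World frame = base frame: x ahead of the robot, y to its left, z up, the work surface at z = 0. Lengths are in m, angles in rad, forces in N, time in s.
With the tool pointing down it reaches from about 0.35 to 0.775 m from the base axis. Payload 7.3 kg.
Tool frame: the origin (TCP) lies on the centre line of the jaws, within the pads' length; the fingertips stand 11 mm ahead of it and the grasp point (between the pads) lies 8 mm behind it; z points along the fingers, y is the direction in which the jaws open and shut (so a half turn about z gives the same grasp; the last joint's range is limited). The gripper opens to 92 mm and grips with 3 to 60 N. Pads are 19 mm wide; open, the fingers measure 130 mm over their backs; the gripper's body (75 mm by 190 mm) begins 47 mm behind the grasp point.
Start: joints at [0.972, 0.342, 1.524, -0, 1.275, -0.146], TCP at [0.23, 0.472, 0.238] pointing down, gripper open.
Joint ranges: [-2.53, 2.53], [-0.77, 2.02], [0.04, 2.7], [-1, 4.14], [0.28, 2.66], [-3.11, 3.11]. Speed limits (rad/s): [2.57, 2.57, 3.14, 3.14, 3.14, 3.14].

INTERFACE

Orientations are given as [roll, pitch, yaw] about the fixed x, y, z axes, in that order (R = Rz(yaw) Ry(pitch) Rx(roll)).
In Python, from cell import robot gives the robot as it stands.
- The arm moves only by the tool jog_arm, never from a script. Its argument "deltas" is one flat list of numbers, 6 for each row, row after row: the shift along the world's x, y, z in units of 0.1 m (1.0 is 0.1 m), then the turn, a rotation vector about the world's x, y, z in units of 90 degrees (1.0 is 90 degrees). A call has 1 to 5 rows; each row is the pose to reach, as a shift and turn from the pose commanded when the call began; what a row does not reach only later rows make up. A row lasts 1/12 s, in which the tool goes at most 41.7 mm and 7.16 degrees, less where a joint would pass 70% of its speed; a pose out of reach is approached as far as the arm can. A call with a number of a shift or a turn outside -1 to 1 is refused whole. A call with a gripper value outside its range is refused whole. "claw" is the opening, from 0 (shut) to 1 (fully open), set as the call begins (left out, the last holds). The fingers move at their own pace and stop on an object; "newtons" is the grip in N (left out, the last holds). Time passes only in rows, so rows that repeat a pose let the fingers close. It gives the time, the measured TCP pose, the force and the opening at its end, in the units of the state.
- robot.observe(): the state, without advancing time (a new reading comes with each control period).
- robot.read_camera(name): name is "scene" or "top"; returns the picture (400x640x3 uint8, red, green, blue); there is no depth.
- robot.camera_params(name): a dict with "fx", "fy", "cx", "cy" (pixels), "R" (3x3) and "t" (3): a world point X has camera coordinates R X + t. Camera axes: x right, y down, z forward; pixel columns grow to the right and rows downward; lengths in m; the calibration is good to about 2 mm. A picture is of the moment at which its call begins. camera_params takes no time and is no camera call.
- robot.hand_in(): hands the job in, once; it reports no verdict.
The state is a dict: "time": time; "qpos": joint angles; "qvel": joint speeds; "joint_efforts": joint torques, N m; "tool_pos": TCP position; "tool_rot": TCP orientation; "contact_force": force on the tool from outside, world axes, zero at the start; "torque": the same for the moment, N m; "opening": finger opening in m.
Only numpy, scipy, OpenCV 4.12 (cv2) and the standard library are available. Lean on these libraries where they do the work, as an engineer would, in place of code of your own. Each camera call takes 0.05 s, during which the arm holds its last target. There are 200 camera calls.

## Working session

There is one attempt and no reset: what is moved stays moved. The work goes in short steps, Python scripts to look and compute and a tool call to move; the robot and the scene stay as the last step left them, time stands still between calls to the robot, and variables do not carry over. Pictures are saved under pics/ and viewed, about 8 in all and at most 12, crops included, and the job is handed in when it is done.

Besides the shell and the picture viewer there is one more tool, called after "Request:" by a JSON object that holds its "fn" and its "kwargs", one argument or row to a line. jog_arm: Moves the arm, as the interface text tells. Its arguments: {"type":"object","properties":{"deltas":{"type":"array","items":{"type":"number"}},"claw":{"type":"number"},"newtons":{"type":"number"}},"required":["deltas"]}

```bash
mkdir -p pics; python3 - <<'E'
from cell import robot
import cv2
for n in("scene","top"):
    cv2.imwrite(f"pics/{n}0.png",robot.read_camera(n)[...,::-1]); p=robot.camera_params(n); print(n,p)
print(robot.observe())
E
```

```text
scene {'fx': 403.2927334755143, 'fy': 403.2927334755143, 'cx': 324.2395395407884, 'cy': 196.66518041900443, 'R': array([[-0.81608015,  0.57782217, -0.01160706],
       [ 0.38980841,  0.53549159, -0.74919835],
       [-0.42668793, -0.61593043, -0.662244  ]]), 't': array([ 0.41623151, -0.11064777,  1.29386008])}
top {'fx': 434.5521392520801, 'fy': 434.5521392520801, 'cx': 317.5534843314052, 'cy': 205.65160233066595, 'R': array([[-0.00878121, -0.99995125, -0.00451593],
       [-0.9874454 ,  0.0093835 , -0.15768177],
       [ 0.15771645,  0.0030746 , -0.98747965]]), 't': array([0.01857868, 0.51350117, 1.18614581])}
{'time': 0.1, 'qpos': array([ 9.72021639e-01,  3.42619156e-01,  1.52487262e+00,  2.06933215e-05,
        1.27544882e+00, -1.45996852e-01]), 'qvel': array([-0.00070392, -0.00113646, -0.0028097 , -0.0009681 , -0.00079634,
        0.00078697]), 'joint_efforts': array([ 1.78096474e-03, -4.32000124e+01, -2.44693816e+01,  7.18659908e-02,
        5.24919725e-02, -2.35393895e-05]), 'tool_pos': array([0.22944821, 0.47182745, 0.23714912]), 'tool_rot': array([-3.14026194e+00, -2.15674644e-04,  2.68880864e+00]), 'contact_force': array([-0.27803875, -0.53041265, -0.44421982]), 'torque': array([-0.04435201,  0.00397208,  0.01010263]), 'opening': 0.09181620581517051}
```

View pics/scene0.png

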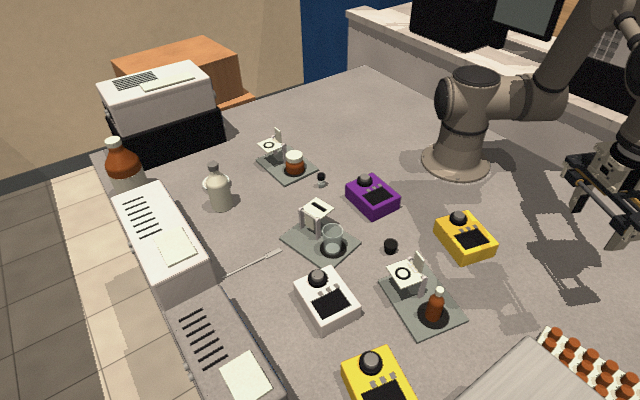

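View pics/top0.png

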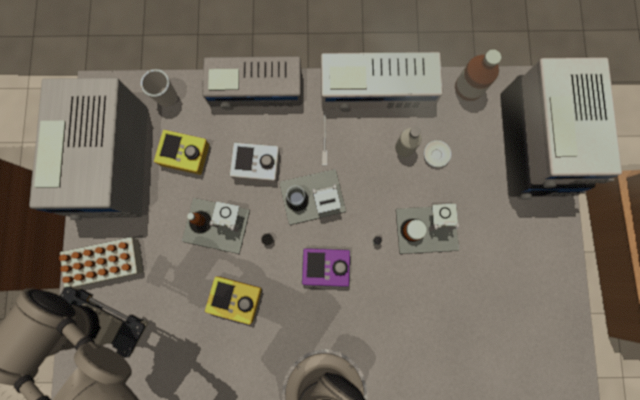

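Candidates for the target: stand with white-capped squat jar at top (428,230) / scene (287,163) is the jar stand, while (215,225) has the slim bottle and (312,197) the beaker. Candidate start keys: the white box at top (255,162) / scene (327,297); the purple and yellow ones are look-alikes. I'll confirm with an enlarged crop.

```bash
cat > h.py <<'E'
import numpy as np
from cell import robot
P={n:robot.camera_params(n) for n in("scene","top")}
def ray(n,u,v):
    p=P[n];R=p["R"];c=-R.T@p["t"];d=R.T@np.array([(u-p["cx"])/p["fx"],(v-p["cy"])/p["fy"],1]);return c,d
def plane(n,u,v,z):
    c,d=ray(n,u,v);return c+d*(z-c[2])/d[2]
def proj(n,X):
    p=P[n];q=p["R"]@X+p["t"];return p["fx"]*q[0]/q[2]+p["cx"],p["fy"]*q[1]/q[2]+p["cy"]
E
python3 - <<'E'
import cv2,numpy as np
T=cv2.imread("pics/top0.png");S=cv2.imread("pics/scene0.png")
def c(I,u,v):
    t=cv2.resize(I[v:v+60,u:u+80],None,fx=5,fy=5,interpolation=cv2.INTER_CUBIC)
    for k in range(0,80,10):
        cv2.putText(t,str(u+k),(k*5,8),0,.3,(0,255,255));cv2.line(t,(k*5,9),(k*5,14),(0,255,255))
    for k in range(0,60,10):
        cv2.putText(t,str(v+k),(0,k*5+4),0,.3,(0,255,0));cv2.line(t,(20,k*5),(26,k*5),(0,255,0))
    return t
cv2.imwrite("pics/crop.png",np.vstack([np.hstack([c(T,388,196),c(S,245,125)]),np.hstack([c(T,215,132),c(S,288,262)])]))
# base outlines
hsv=cv2.cvtColor(T,cv2.COLOR_BGR2HSV)
print(T[245,405],T[215,402],T[260,420],T[180,400])
E
```

```text
[113 126 127] [115 128 127] [119 131 139] [113 124 133]
```

View pics/crop.png

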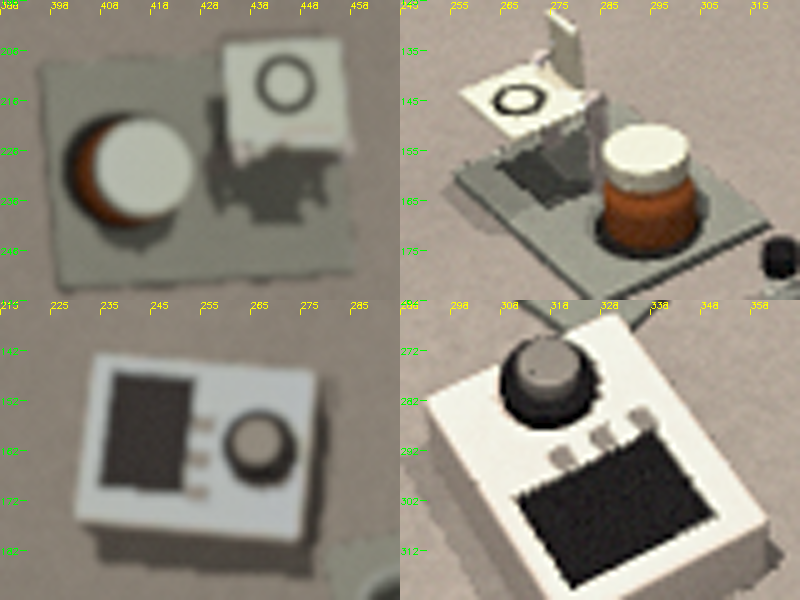

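The crop confirms it. The jar stand's tag has its ring up at top (445,213), with the fin up in scene at (278,132). The white box has the only round grey key, at top (266,161) / scene (318,274).

```bash
cat >> h.py <<'E'
def tri(a,b):
    c1,d1=ray("top",*a);c2,d2=ray("scene",*b)
    s=np.linalg.lstsq(np.c_[d1,-d2],c2-c1,rcond=None)[0]
    p,q=c1+s[0]*d1,c2+s[1]*d2
    return (p+q)/2,np.linalg.norm(p-q)
E
python3 - <<'E'
from h import *
np.set_printoptions(precision=4,suppress=True)
print("base top cam");B=[plane("top",*p,.01)[:2] for p in((396,208.4),(399.6,254),(458.4,250))];print(np.array(B))
print("scene",plane("scene",319.4,169.8,.01)[:2],plane("scene",256,160.6,.01)[:2])
Q=np.array([plane("top",*p,.0775)[:2] for p in((432.6,204),(456.4,203.6),(458,226),(435.3,227))]);print("plate",Q)
print("plate scene",plane("scene",256.6,143.4,.0775)[:2],plane("scene",266,153.4,.0775)[:2])
c=(B[0]+B[2])/2
for e,n in((B[1]-B[2],"y"),(B[0]-B[1],"x")): print(n,np.linalg.norm(e),np.degrees(np.arctan2(e[1],e[0])))
print("centre",c)
print("key",tri((266.4,161),(317.6,274.4)), plane("top",266.4,161,.065))
E
```

```text
base top cam
[[ 0.5084 -0.2126]
 [ 0.3772 -0.218 ]
 [ 0.387  -0.3855]]
scene [ 0.3787 -0.2113] [ 0.5157 -0.3712]
plate [[ 0.5094 -0.3011]
 [ 0.5099 -0.3661]
 [ 0.4482 -0.3668]
 [ 0.4461 -0.3052]]
plate scene [ 0.5085 -0.3632] [ 0.511  -0.2991]
y 0.16783859509331092 93.35231841724371
x 0.1312798102912107 2.332461171539314
centre [ 0.4477 -0.2991]
key (array([0.6373, 0.1561, 0.0691]), np.float64(5.048210449595879e-05)) [0.6384 0.1567 0.065 ]
```

Request:
{"fn": "jog_arm", "kwargs": {
  "deltas": [0.5,-1,0,0,0,0.32,0.5,-1,0,0,0,0.32,0.5,-1,0,0,0,0.32,0.5,-1,0,0,0,0.32,0.5,-1,0,0,0,0.32],
  "claw": 0,
  "newtons": 10
}}

```text
time: 0.52
tool_pos: [0.2804, 0.3703, 0.2376]
tool_rot: [-3.141, -0.0, -3.088]
contact_force: [1.2, 1.0, 1.3]
opening: 0.0628
```

Request:
{"fn": "jog_arm", "kwargs": {
  "deltas": [0.5,-1,0,0,0,0,0.5,-1,0,0,0,0,0.5,-1,0,0,0,0]
}}

```text
time: 0.77
tool_pos: [0.3299, 0.27, 0.2374]
tool_rot: [-3.141, -0.0, -3.091]
contact_force: [1.3, 0.5, -2.0]
opening: 0.0436
```

Request:
{"fn": "jog_arm", "kwargs": {
  "deltas": [0.5,-1,0,0,0,0,0.5,-1,0,0,0,0,0.5,-1,0,0,0,0]
}}

```text
time: 1.02
tool_pos: [0.3804, 0.1695, 0.2376]
tool_rot: [-3.141, 0.0, -3.092]
contact_force: [0.9, 1.1, -0.2]
opening: 0.0232
```

Request:
{"fn": "jog_arm", "kwargs": {
  "deltas": [0.5,-1,0,0,0,0,0.5,-1,0,0,0,0,0.5,-1,0,0,0,0]
}}

```text
time: 1.27
tool_pos: [0.4306, 0.0692, 0.2376]
tool_rot: [-3.141, 0.0, -3.093]
contact_force: [-0.2, 0.1, -0.6]
opening: 0.0033
```

Request:
{"fn": "jog_arm", "kwargs": {
  "deltas": [0.2,-1,0,0,0,0,0.2,-1,0,0,0,0,0.2,-1,0,0,0,0]
}}

```text
time: 1.52
tool_pos: [0.4502, -0.0318, 0.2374]
tool_rot: [-3.14, -0.0, -3.094]
contact_force: [0.6, -0.3, 0.3]
opening: 0.001
```

Request:
{"fn": "jog_arm", "kwargs": {
  "deltas": [0.2,-1,0,0,0,0,0.2,-1,0,0,0,0,0.2,-1,0,0,0,0]
}}

```text
time: 1.77
tool_pos: [0.4701, -0.132, 0.2374]
tool_rot: [-3.14, 0.0, -3.094]
contact_force: [0.3, -0.1, 0.5]
opening: 0.0002
```

Request:
{"fn": "jog_arm", "kwargs": {
  "deltas": [0.2,-1,0,0,0,0,0.2,-1,0,0,0,0,0.2,-1,0,0,0,0]
}}

```text
time: 2.02
tool_pos: [0.4899, -0.2322, 0.2371]
tool_rot: [-3.14, -0.0, -3.094]
contact_force: [-0.5, 0.4, 0.2]
opening: 0.0006
```

Request:
{"fn": "jog_arm", "kwargs": {
  "deltas": [0,-1,0,0,0,0,0,-1,0,0,0,0,0,-1,0,0,0,0,0,-1,0,0,0,0]
}}

```text
time: 2.35
tool_pos: [0.4888, -0.3318, 0.2365]
tool_rot: [-3.141, -0.001, -3.096]
contact_force: [-0.7, 0.9, -1.0]
opening: 0.0007
```

Request:
{"fn": "jog_arm", "kwargs": {
  "deltas": [0,0,-0.3,0,0,0,0,0,-0.6,0,0,0,0,0,-0.8,0,0,0,0,0,-0.8,0,0,0]
}}

```text
time: 2.68
tool_pos: [0.4876, -0.325, 0.153]
tool_rot: [3.134, -0.007, -3.091]
contact_force: [-0.7, 0.5, -0.7]
opening: 0.0003
```

```bash
cat > look.py <<'E'
import sys,cv2,numpy as np
from cell import robot
# usage: name topu topv sceneu scenev
n,a,b,c,d=sys.argv[1],*map(int,sys.argv[2:])
t=robot.read_camera("top")[b:b+90,a:a+80,::-1];s=robot.read_camera("scene")[d:d+90,c:c+80,::-1]
cv2.imwrite(f"pics/{n}.png",cv2.resize(np.hstack([t,s]),None,fx=5,fy=5,interpolation=cv2.INTER_CUBIC))
print(robot.observe()["tool_pos"])
E
python3 look.py a 388 180 240 95
```

```text
[ 0.48967768 -0.32695656  0.15770949]
```

View pics/a.png

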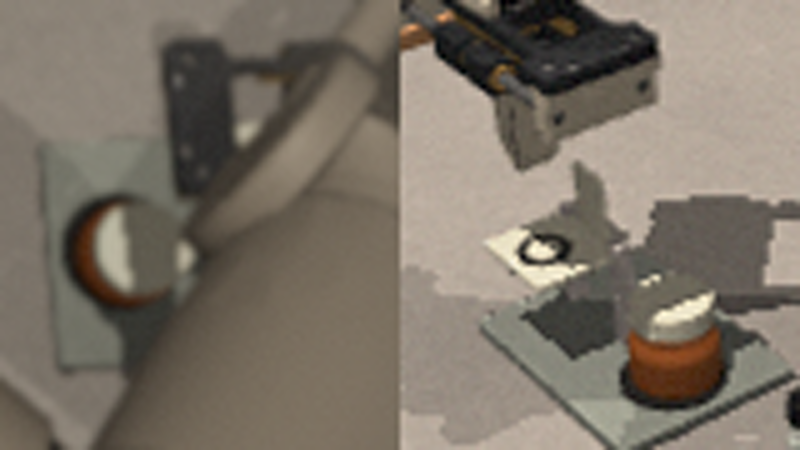

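The picture shows the closed fingertips above the plate, with the fin tip just toward -x (scene about (276,128)). I'll lower beside the fin and push it.

Request:
{"fn": "jog_arm", "kwargs": {
  "deltas": [0,0,-0.2,0,0,0,0,0,-0.4,0,0,0,0,0,-0.46,0,0,0,0,0,-0.46,0,0,0]
}}

```text
time: 3.12
tool_pos: [0.4897, -0.3274, 0.1118]
tool_rot: [3.141, -0.001, -3.091]
contact_force: [0.6, 0.7, -0.3]
opening: 0.0007
```

Request:
{"fn": "jog_arm", "kwargs": {
  "deltas": [-0.1,0,0,0,0,0,-0.2,0,0,0,0,0,-0.3,0,0,0,0,0,-0.35,0,0,0,0,0,-0.4,0,0,0,0,0]
}}

```text
time: 3.53
tool_pos: [0.4494, -0.3283, 0.1127]
tool_rot: [-3.141, 0.001, -3.092]
contact_force: [0.0, -0.3, -0.3]
opening: 0.0007
```

Request:
{"fn": "jog_arm", "kwargs": {
  "deltas": [-0.05,0,0,0,0,0,-0.1,0,0,0,0,0,-0.15,0,0,0,0,0,-0.2,0,0,0,0,0,-0.25,0,0,0,0,0]
}}

```text
time: 3.95
tool_pos: [0.4242, -0.3278, 0.1117]
tool_rot: [3.141, -0.0, -3.092]
contact_force: [0.9, -0.5, -0.7]
opening: 0.0001
```

```bash
python3 look.py b 388 180 240 95
```

```text
[ 0.42383544 -0.32778118  0.11165357]
```

View pics/b.png

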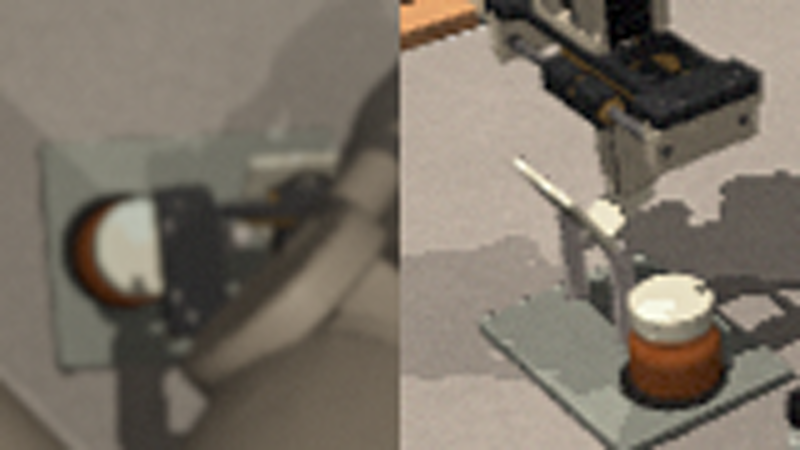

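The tag has risen to about 55°, and the fingertip is near the fin's tip. I'll press down to bring it closer to upright.

Request:
{"fn": "jog_arm", "kwargs": {
  "deltas": [0,0,-0.04,0,0,0,-0.01,0,-0.08,0,0,0,-0.02,0,-0.11,0,0,0,-0.03,0,-0.15,0,0,0,-0.03,0,-0.15,0,0,0]
}}

```text
time: 4.47
tool_pos: [0.4211, -0.3274, 0.0956]
tool_rot: [3.14, -0.001, -3.092]
contact_force: [-0.2, -0.4, -0.4]
opening: 0.0004
```

Request:
{"fn": "jog_arm", "kwargs": {
  "deltas": [0,0,0.2,0,0,0,0,0,0.5,0,0,0,0,0,0.8,0,0,0,0,0,0.8,0,0,0]
}}

```text
time: 4.8
tool_pos: [0.4238, -0.3299, 0.1822]
tool_rot: [-3.134, 0.006, -3.091]
contact_force: [0.7, 0.3, 0.3]
opening: 0.0007
```

Request:
{"fn": "jog_arm", "kwargs": {
  "deltas": [0.4,0,0,0,0,0,0.8,0,0,0,0,0,1,0,0,0,0,0,1,0,0,0,0,0]
}}

```text
time: 5.13
tool_pos: [0.5251, -0.3273, 0.1758]
tool_rot: [-3.141, 0.002, -3.089]
contact_force: [-1.2, -0.8, 0.6]
opening: 0.0004
```

```bash
python3 look.py c 388 180 240 95
```

```text
[ 0.521614   -0.32736102  0.17565863]
```

View pics/c.png

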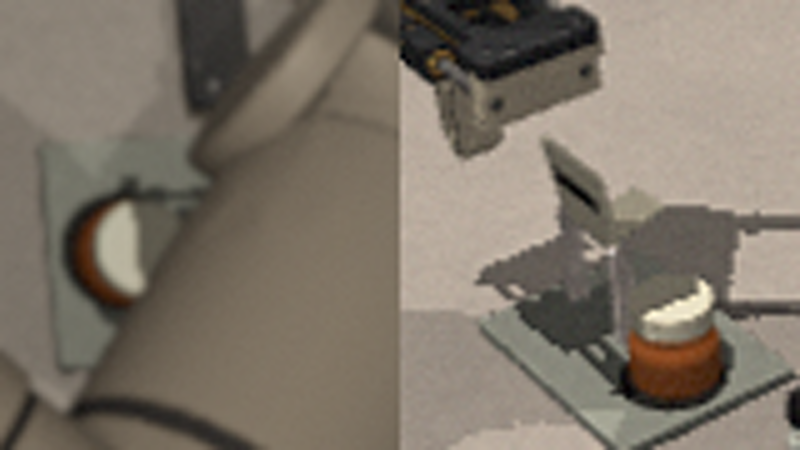

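The tag stands nearly upright and stays there, with its bar side facing away from the tool. Next I'll push the plate over from the +x side.

Request:
{"fn": "jog_arm", "kwargs": {
  "deltas": [0,0,-0.2,0,0,0,0,0,-0.4,0,0,0,0,0,-0.55,0,0,0,0,0,-0.55,0,0,0]
}}

```text
time: 5.57
tool_pos: [0.5187, -0.3268, 0.1184]
tool_rot: [3.137, -0.005, -3.093]
contact_force: [0.6, 0.5, 0.2]
opening: 0.0004
```

Request:
{"fn": "jog_arm", "kwargs": {
  "deltas": [-0.15,0,0,0,0,0,-0.3,0,0,0,0,0,-0.45,0,0,0,0,0,-0.55,0,0,0,0,0,-0.65,0,0,0,0,0]
}}

```text
time: 5.98
tool_pos: [0.4557, -0.3283, 0.1227]
tool_rot: [-3.141, 0.001, -3.092]
contact_force: [0.8, -0.4, 0.3]
opening: 0.0007
```

Request:
{"fn": "jog_arm", "kwargs": {
  "deltas": [-0.1,0,0,0,0,0,-0.2,0,0,0,0,0,-0.3,0,0,0,0,0,-0.4,0,0,0,0,0,-0.5,0,0,0,0,0]
}}

```text
time: 6.4
tool_pos: [0.4057, -0.3278, 0.1217]
tool_rot: [3.141, -0.0, -3.092]
contact_force: [0.1, 0.4, 0.3]
opening: 0.0005
```

Request:
{"fn": "jog_arm", "kwargs": {
  "deltas": [0,0,0.3,0,0,0,0,0,0.7,0,0,0,0,0,1,0,0,0,0,0,1,0,0,0]
}}

```text
time: 6.73
tool_pos: [0.4082, -0.3301, 0.228]
tool_rot: [-3.133, 0.007, -3.092]
contact_force: [-0.2, -0.4, 0.0]
opening: 0.0005
```

Request:
{"fn": "jog_arm", "kwargs": {
  "deltas": [0.3,1,0,0,0,0,0.3,1,0,0,0,0,0.3,1,0,0,0,0]
}}

```text
time: 6.98
tool_pos: [0.4364, -0.2248, 0.2213]
tool_rot: [3.14, -0.0, -3.092]
contact_force: [0.1, 0.4, -0.2]
opening: 0.0005
```

Request:
{"fn": "jog_arm", "kwargs": {
  "deltas": [0.3,1,0,0,0,0,0.3,1,0,0,0,0,0.3,1,0,0,0,0]
}}

```text
time: 7.23
tool_pos: [0.4666, -0.1244, 0.2213]
tool_rot: [3.14, -0.0, -3.09]
contact_force: [0.2, 0.2, 0.8]
opening: 0.0003
```

Request:
{"fn": "jog_arm", "kwargs": {
  "deltas": [0.3,1,0,0,0,0,0.3,1,0,0,0,0,0.3,1,0,0,0,0]
}}

```text
time: 7.48
tool_pos: [0.4967, -0.0244, 0.2213]
tool_rot: [3.14, 0.0, -3.09]
contact_force: [-0.2, -0.4, 0.1]
opening: 0.0005
```

```bash
python3 look.py d 388 180 240 95
```

```text
[ 0.49671495 -0.02497742  0.22121123]
```

View pics/d.png

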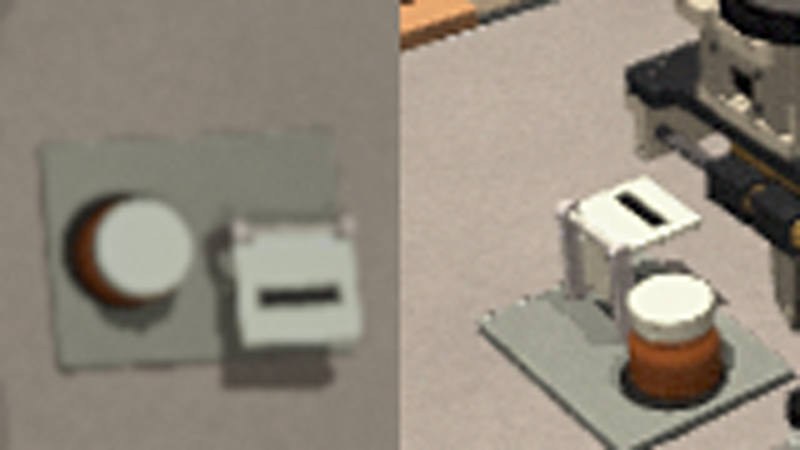

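The tag lies flat with its bar face up at top (448,239), and the jar is where it was. Now I'll move over the white box's key.

Request:
{"fn": "jog_arm", "kwargs": {
  "deltas": [0.7,0.9,0,0,0,0,0.7,0.9,0,0,0,0,0.7,0.9,0,0,0,0,0.7,0.9,0,0,0,0]
}}

```text
time: 7.92
tool_pos: [0.5688, 0.0647, 0.2209]
tool_rot: [3.14, 0.001, -3.089]
contact_force: [-1.1, -0.9, 0.2]
opening: 0.0007
```

Request:
{"fn": "jog_arm", "kwargs": {
  "deltas": [0.7,0.9,0,0,0,0,0.7,0.9,0,0,0,0,0.7,0.9,0,0,0,0,0.7,0.9,0,0,0,0]
}}

```text
time: 8.25
tool_pos: [0.6385, 0.1547, 0.2201]
tool_rot: [3.14, 0.0, -3.089]
contact_force: [-0.7, -0.2, -0.2]
opening: 0.0006
```

Request:
{"fn": "jog_arm", "kwargs": {
  "deltas": [0,0,-0.3,0,0,0,0,0,-0.6,0,0,0,0,0,-0.9,0,0,0,0,0,-1,0,0,0,0,0,-1,0,0,0]
}}

```text
time: 8.67
tool_pos: [0.6346, 0.1502, 0.1185]
tool_rot: [-3.141, -0.007, -3.093]
contact_force: [-0.4, -0.2, 0.2]
opening: 0.0006
```

Request:
{"fn": "jog_arm", "kwargs": {
  "deltas": [0,0,-0.1,0,0,0,0,0,-0.2,0,0,0,0,0,-0.2,0,0,0]
}}

```text
time: 8.92
tool_pos: [0.6364, 0.1517, 0.101]
tool_rot: [-3.142, -0.001, -3.092]
contact_force: [-0.1, 0.3, -1.2]
opening: 0.0001
```

```bash
python3 look.py e 215 115 280 220
```

```text
[0.63687901 0.15202238 0.102277  ]
```

View pics/e.png

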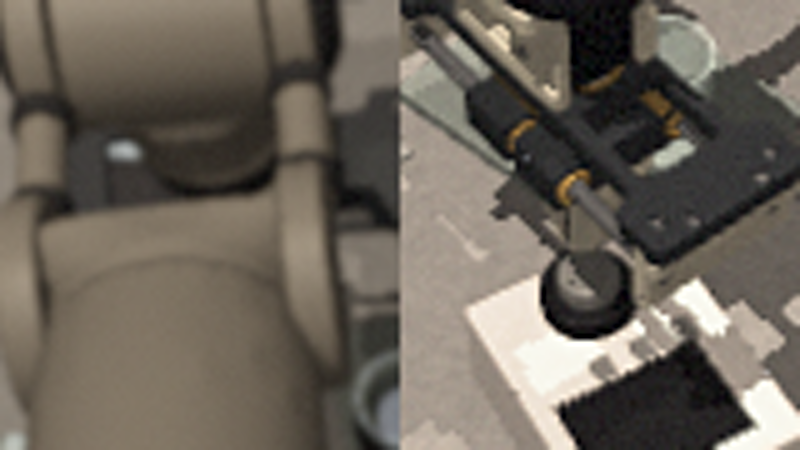

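The fingertips are about 20 mm above the key at scene (318,276), and the tool sits roughly 4 mm short in y. I'll correct that and press in small steps, watching the force.

Request:
{"fn": "jog_arm", "kwargs": {
  "deltas": [0,0.04,-0.1,0,0,0,0,0.04,-0.18,0,0,0,0,0.04,-0.18,0,0,0]
}}

```text
time: 9.27
tool_pos: [0.636, 0.1565, 0.082]
tool_rot: [3.141, -0.002, -3.091]
contact_force: [-0.0, 1.1, 1.8]
opening: 0.0004
```

Request:
{"fn": "jog_arm", "kwargs": {
  "deltas": [0,0,-0.02,0,0,0,0,0,-0.04,0,0,0,0,0,-0.04,0,0,0]
}}

```text
time: 9.52
tool_pos: [0.6364, 0.1564, 0.0797]
tool_rot: [3.141, -0.0, -3.092]
contact_force: [-1.6, 1.1, 4.2]
opening: 0.0006
```

Request:
{"fn": "jog_arm", "kwargs": {
  "deltas": [0,0,-0.01,0,0,0,0,0,-0.03,0,0,0,0,0,-0.03,0,0,0]
}}

```text
time: 9.77
tool_pos: [0.6367, 0.1563, 0.0774]
tool_rot: [3.141, 0.0, -3.092]
contact_force: [-2.5, 1.1, 4.4]
opening: 0.0006
```

Request:
{"fn": "jog_arm", "kwargs": {
  "deltas": [0,0,-0.01,0,0,0,0,0,-0.02,0,0,0,0,0,-0.02,0,0,0]
}}

```text
time: 10.02
tool_pos: [0.6367, 0.1563, 0.0771]
tool_rot: [3.141, 0.001, -3.092]
contact_force: [-7.2, -0.2, 16.0]
opening: 0.0004
```

Request:
{"fn": "jog_arm", "kwargs": {
  "deltas": [0,0,-0.01,0,0,0,0,0,-0.02,0,0,0,0,0,-0.02,0,0,0]
}}

```text
time: 10.27
tool_pos: [0.6368, 0.1563, 0.0769]
tool_rot: [3.141, 0.002, -3.091]
contact_force: [-10.6, -0.5, 26.4]
opening: 0.0005
```

The key has bottomed out: a hard stop, with force jumping from 4 N to 26 N over about 0.5 mm. Releasing now and backing off.

Request:
{"fn": "jog_arm", "kwargs": {
  "deltas": [0,0,0.1,0,0,0,0,0,0.4,0,0,0,0,0,0.8,0,0,0,0,0,1,0,0,0,0,0,1,0,0,0]
}}

```text
time: 10.68
tool_pos: [0.6396, 0.1561, 0.1787]
tool_rot: [3.141, 0.011, -3.092]
contact_force: [0.5, 0.3, 0.7]
opening: 0.0005
```

Request:
{"fn": "jog_arm", "kwargs": {
  "deltas": [-0.8,-0.8,0.3,0,0,0,-0.8,-0.8,0.3,0,0,0,-0.8,-0.8,0.3,0,0,0,-0.8,-0.8,0.3,0,0,0]
}}

```text
time: 11.02
tool_pos: [0.5536, 0.0727, 0.2034]
tool_rot: [-3.14, -0.001, -3.094]
contact_force: [1.1, 0.6, 0.1]
opening: 0.0003
```

Request:
{"fn": "jog_arm", "kwargs": {
  "deltas": [-0.8,-0.8,0.3,0,0,0,-0.8,-0.8,0.3,0,0,0,-0.8,-0.8,0.3,0,0,0,-0.8,-0.8,0.3,0,0,0,-0.8,-0.8,0.3,0,0,0]
}}

```text
time: 11.43
tool_pos: [0.4765, -0.0049, 0.2328]
tool_rot: [-3.141, 0.001, -3.094]
contact_force: [0.7, 0.9, 0.0]
opening: 0.0004
```

```bash
python3 - <<'E'
from cell import robot
import cv2
cv2.imwrite("pics/f.png",robot.read_camera("scene")[...,::-1])
o=robot.observe();print(o["time"],o["tool_pos"],o["contact_force"])
E
```

```text
11.4833 [ 0.47702976 -0.00415589  0.23245073] [ 0.32335715 -0.32246733 -0.11474795]
```

View pics/f.png

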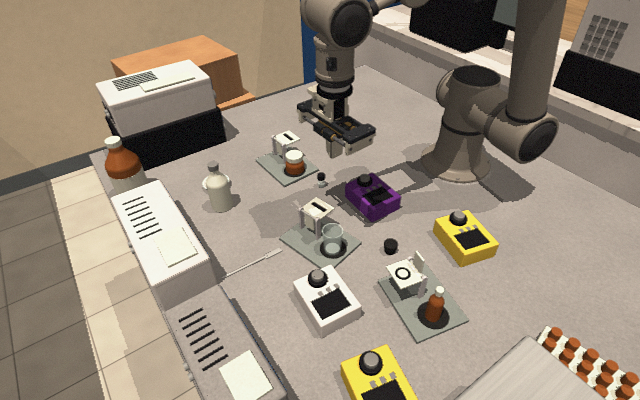

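The final scene shows the jar tag flipped with its bar up at (287,140), and the beaker tag (315,210) and bottle tag (403,273) unchanged. The key is back up at (318,276) and nothing else has moved, so I'm handing in.

```bash
python3 -c "
from cell import robot
print(robot.hand_in())"
```

```text
the job is handed in; nothing more can be done
None
```

The job is done and handed in at about 11.5 s, well under the 45 s limit. Handing in returned no verdict.

- **Tag:** With the fingers closed, I pushed the jar stand's tag up by its fin, then pushed the plate over from the other side. The pictures show it lying flat with the bar mark up.
- **Start key:** I then pressed the grey key on the white box. It went down about 6 mm and hit a hard stop, with about 26 N upward on the fingertips at the end, and I let it go.
- **Last checks:** The final picture shows the key back up, and the other two tags, the jar and the rest unmoved as far as I can see. The arm was clear of everything, with contact force near zero.

No check failed or disagreed. I judged the full press from travel and force, since there is no direct reading of the key.

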